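# Sort the cut slab glass into its fitted trays

## Task

Sort the cut glass on the bench into the wooden trays made for it: the two strips in the tray with two narrow lanes, one strip to a lane; the little six-sided piece in the small square bay; the two rectangular slabs in the large bay, the larger one underneath and the smaller one stacked squarely and centred on top of it, so that the pile stands safely. Each piece lies flat, right down in its bay, and let go of; set the glass down, do not let it drop, and leave the tools where they lie.

Things in the scene. Friction and masses are not known exactly. Their poses are not given: they have to be found in the camera images.
- large_slab: the larger of two rectangular glass slabs, 64 mm (its x) by 92 mm (its y) by 22 mm thick, 0.29 kg; corners slightly chipped; pick across the 64 mm. Origin: centre of the underside, z up; lies flat. All the glass is pale, clear to white.
- small_slab: the smaller rectangular glass slab, 54 mm (its x) by 86 mm (its y) by 20 mm thick, 0.21 kg; pick across the 54 mm. Origin: centre of the underside, z up; lies flat. All the glass is pale, clear to white.
- wide_strip: narrow glass strip, 26 mm (its x) by 88 mm (its y) by 13 mm thick; pick across the 26 mm. Origin: centre of the underside, z up; lies flat. All the glass is pale, clear to white.
- narrow_strip: narrower glass strip, 20 mm (its x) by 84 mm (its y) by 14 mm thick; pick across the 20 mm. Origin: centre of the underside, z up; lies flat. All the glass is pale, clear to white.
- hexagon: small stubby piece of glass with six unequal sides, 35 mm (its x) by 36 mm (its y) by 14 mm thick; blunt corners at +x and -x, two nearly parallel flats at +y and -y: pick across the 36 mm. Origin: centre of the underside, z up; lies flat. All the glass is pale, clear to white.
- slab_tray: fixed shallow wooden tray, 132 (its x) by 104 (its y) by 12 mm high. Origin: underside centre, on the bench; x points away from the robot. Grey felt floor 6 mm above the bench; the 5 mm thick plywood insert on it (top at 11 mm) leaves one large bay in the middle, 104 (x) by 76 (y) mm. Slabs lie with their y axis along the tray's x, either way round.
- strip_tray: fixed shallow wooden tray, 126 (its x) by 144 (its y) by 12 mm high. Origin: underside centre, on the bench; x points away from the robot. Grey felt floor 6 mm above the bench; the 5 mm thick plywood insert on it (top at 11 mm) leaves two narrow lanes, each 98 (x) by 36 (y) mm, centred at y = +40 and -40 mm. Strips lie with their y axis along the tray's x, either way round.
- hexagon_tray: fixed shallow wooden tray, 78 (its x) by 78 (its y) by 12 mm high. Origin: underside centre, on the bench; x points away from the robot. Grey felt floor 6 mm above the bench; the 5 mm thick plywood insert on it (top at 11 mm) leaves one small square bay in the middle, 50 by 50 mm.
- pincers: bystander: grozing pincers with black handles, 53 by 165 by 16 mm, lying to the right of the trays; not to be moved
- glass_cutter: bystander: slim brass-coloured glass cutter, 14 by 120 by 14 mm, lying to the right of the trays; not to be moved

How it is judged:
At the end, for the whole second after the job is handed in: Large slab, hexagon and one strip per lane (either lane) flat on their bays' floors, centred within 12 mm in x and y, slab and strips along the bay; small slab flat on the large one, centres within 12 mm, axes within 0.2 rad; heights within 4 mm; all let go and at rest (x of large_slab in the frame of slab_tray between -0.012 and 0.012 m and y of large_slab in the frame of slab_tray between -0.012 and 0.012 m and z of large_slab in the frame of slab_tray between 0.002 and 0.01 m and angle between each of large_slab, small_slab, hexagon's own z axis and vertical below 0.06 rad and angle between the y axis of large_slab and the x axis of slab_tray, either way round below 0.25 rad and horizontal distance between small_slab and large_slab below 0.012 m and angle between the y axis of small_slab and the y axis of large_slab, either way round below 0.2 rad and z of small_slab in the frame of large_slab between 0.018 and 0.026 m and x of hexagon in the frame of hexagon_tray between -0.012 and 0.012 m and y of hexagon in the frame of hexagon_tray between -0.012 and 0.012 m and z of hexagon in the frame of hexagon_tray between 0.002 and 0.01 m and ((x of wide_strip in the frame of strip_tray between -0.012 and 0.012 m and y of wide_strip in the frame of strip_tray between 0.028 and 0.052 m and z of wide_strip in the frame of strip_tray between 0.002 and 0.01 m and angle between each of wide_strip, narrow_strip's own z axis and vertical below 0.06 rad and angle between the y axis of each of wide_strip, narrow_strip and the x axis of strip_tray, either way round below 0.25 rad and x of narrow_strip in the frame of strip_tray between -0.012 and 0.012 m and y of narrow_strip in the frame of strip_tray between -0.052 and -0.028 m and z of narrow_strip in the frame of strip_tray between 0.002 and 0.01 m) or (x of wide_strip in the frame of strip_tray between -0.012 and 0.012 m and y of wide_strip in the frame of strip_tray between -0.052 and -0.028 m and z of wide_strip in the frame of strip_tray between 0.002 and 0.01 m and angle between each of wide_strip, narrow_strip's own z axis and vertical below 0.06 rad and angle between the y axis of each of wide_strip, narrow_strip and the x axis of strip_tray, either way round below 0.25 rad and x of narrow_strip in the frame of strip_tray between -0.012 and 0.012 m and y of narrow_strip in the frame of strip_tray between 0.028 and 0.052 m and z of narrow_strip in the frame of strip_tray between 0.002 and 0.01 m)) and linear speed of each of large_slab, small_slab, wide_strip, narrow_strip, hexagon below 0.02 m/s); the robot touches nothing.
It fails at once if a piece of glass is dropped (falls free faster than 0.7 m/s, from about 25 mm) ((linear speed of large_slab above 0.7 m/s and contact force between large_slab and the fingers below 0.01 N) or (linear speed of small_slab above 0.7 m/s and contact force between small_slab and the fingers below 0.01 N) or (linear speed of wide_strip above 0.7 m/s and contact force between wide_strip and the fingers below 0.01 N) or (linear speed of narrow_strip above 0.7 m/s and contact force between narrow_strip and the fingers below 0.01 N) or (linear speed of hexagon above 0.7 m/s and contact force between hexagon and the fingers below 0.01 N)).
It fails at once if the pincers or the glass cutter moved more than 30 mm (distance of any of pincers, glass_cutter from where it was at the start of the episode above 0.03 m).
It also fails if it takes over 112 s, if anything falls off the work surface, if the arm or the gripper's body presses on something with over 40 N, if the wrist force passes 120 N, or if a joint passes its speed limit or range.

## Robot

A 7-joint arm with a two-finger parallel gripper is mounted at the origin on a cart in front of the work surface, level with it; the furniture and walls round the work are solid. World frame = base frame: x ahead of the robot, y to its left, z up, the work surface at z = 0. Lengths are in m, angles in rad, forces in N, time in s.
With the tool pointing down it reaches from about 0.4 to 0.9 m from the base axis. Payload 5.6 kg.
Tool frame: the origin (TCP) lies midway between the tips of the shut fingers; the grasp point (between the pads) lies 19 mm behind it; z points along the fingers, y is the line along which they close (so a half turn about z gives the same grasp; the last joint's range is limited). The gripper opens to 92 mm and grips with 3 to 60 N. Pads are 20 mm wide; open, the fingers measure 128 mm over their backs; the gripper's body (75 mm by 189 mm) begins 69 mm behind the grasp point.
Start: joints at [1.159, 0.468, -0.012, 1.603, 0.006, 1.071, -0.056], TCP at [0.234, -0.606, 0.215] pointing down, gripper open.
Joint ranges: [-2.53, 2.53], [-0.31, 2.02], [-1.57, 1.55], [0.28, 2.44], [-1.29, 4.43], [0.15, 1.84], [-2.92, 2.92]. Speed limits (rad/s): [2.57, 2.57, 3.14, 3.14, 3.14, 3.14, 3.14].

## Interface

Orientations are given as a 3x3 rotation matrix whose columns are the frame's x, y, z axes.
In Python, from station import env, effector, solver, viewer, workorder, search_frame, tip_of gives the robot as it stands. Calls block until the motion is done:
- env.reach(position, orientation): joint-space move of the TCP to a pose.
- env.movel(position, frame=None, rate=0.15): straight line of the TCP; frame=None keeps the orientation; rate is the mean speed in m/s.
- env.goto_joints(angles): joint-space move.
- effector.release() and effector.grasp(squeeze=None): open the fingers fully, or close them until they stop; squeeze is the grip in N (None keeps the last).
- env.pause(seconds).
- solver.inverse_kinematics(position, orientation): joint angles nearest the present ones, or None.
- env.sense(): the state.
- viewer.read_camera(name): name is "scene" or "top" or "wrist"; returns (picture, depth): 400x640x3 uint8, red, green, blue; 400x640 float32, m along the optical axis (not along the pixel's ray), 0 where there is no reading.
- viewer.camera_info(name): a dict with "intrinsics" (3x3 intrinsics, pixels), "eye" and "rotation" of the camera in the world; the wrist camera has in their place "T_tool_cam" (4x4, takes a point from camera to tool coordinates, whose origin is the TCP and whose axes are the flange's). Camera axes: x right, y up, looking along -z (the intrinsics and any distortion apply to the point x, -y, -z); pixel columns grow to the right and rows downward; lengths in m; the calibration is good to about 2 mm. A picture is of the moment at which its call begins: read the wrist's pose just before it. camera_info takes no time and is no camera call.
A pose or a line that the arm cannot do raises env.PlanningError and nothing moves.
- workorder.finish_job(): hands the job in; it is judged then, once.
Trained networks look in the newest picture that a camera, given by its name, has taken for a name from the list of things; names that differ only in an ending like _2 or _b are one class to them, and where a whole thing is asked for, a point or a joint stands for the part that bears it (a point fixed in the world has none). Each returns a list of dicts, best first, with "score" (0 to 1); they miss things now and then, are a little off and sometimes report something else, mostly with a low value. They report only what shows in the picture. A call takes as long as a camera call.
- search_frame(camera, name): "at" ([x, y, z] in m, in world coordinates, good to about 4 mm: the middle of the surface that is visible of it).
- tip_of(camera, name): "at" ([x, y, z] in m, in world coordinates, good to about 4 mm: a listed point, or the origin of a listed thing).
The state is a dict: "t": time; "joint_positions": joint angles; "joint_velocities": joint speeds; "tau": joint torques, N m; "ee_pos": TCP position; "tcp_rot": TCP orientation; "wrist_force": force on the tool from outside, world axes, zero at the start; "moment": the same for the moment, N m; "gripper_width": finger opening in m; "grasp_force": force on a finger pad.
Only numpy, scipy, OpenCV 4.12 (cv2) and the standard library are available. Lean on these libraries where they do the work, as an engineer would, in place of code of your own. Each camera call takes 0.05 s, during which the arm holds its last target. There are 200 camera calls.

## Working session

There is one attempt and no reset: what is moved stays moved. The work goes in short steps, each a Python script; the robot and the scene stay as the last script left them, time stands still between calls to the robot, and variables do not carry over. Pictures are saved under pics/ and viewed, at most 14 in all, crops included, and the job is handed in when it is done.

```bash
ls; mkdir -p pics; python3 - <<'E'
from station import *
import cv2, numpy as np
s=env.sense(); print(s['t'],s['ee_pos'],s['tcp_rot'],s['gripper_width'])
for c in("top","scene"):
    p,d=viewer.read_camera(c); cv2.imwrite(f"pics/{c}0.png",p[:,:,::-1]); np.save(f"pics/{c}0.npy",d)
    i=viewer.camera_info(c); print(c,i)
    for n in["large_slab","small_slab","wide_strip","narrow_strip","hexagon","slab_tray","strip_tray","hexagon_tray","pincers","glass_cutter"]:
        print(n,[(np.round(r['at'],3).tolist(),round(r['score'],2)) for r in search_frame(c,n)][:3])
E
```

```text
pics
0.0 [ 0.2340393  -0.60579415  0.21365993] [[ 9.32794046e-01  3.60409103e-01 -7.39236258e-04]
 [ 3.60409840e-01 -9.32792730e-01  1.57162790e-03]
 [-1.23125207e-04 -1.73243316e-03 -9.99998492e-01]] 0.09183566595930538
top {'intrinsics': array([[462.02857571,   0.        , 321.13737519],
       [  0.        , 462.02857571, 193.51420173],
       [  0.        ,   0.        ,   1.        ]]), 'eye': array([ 0.41862692, -0.05960885,  1.32614519]), 'rotation': array([[ 0.01439939,  0.99739143, -0.07073182],
       [-0.99986349,  0.01493611,  0.00706502],
       [ 0.00810305,  0.07062043,  0.99747035]])}
large_slab [([0.432, -0.154, 0.025], 0.77)]
small_slab [([0.444, 0.008, 0.021], 0.77)]
wide_strip [([0.433, 0.307, 0.014], 0.66)]
narrow_strip [([0.437, -0.318, 0.012], 0.47)]
hexagon [([0.425, 0.16, 0.016], 0.56)]
slab_tray [([0.595, -0.022, 0.006], 0.82)]
strip_tray [([0.609, -0.217, 0.012], 0.81)]
hexagon_tray [([0.608, 0.232, 0.015], 0.88)]
pincers [([0.592, -0.434, 0.011], 0.77)]
glass_cutter [([0.491, -0.453, 0.011], 0.76)]
scene {'intrinsics': array([[492.83749129,   0.        , 310.97635628],
       [  0.        , 492.83749129, 191.8599927 ],
       [  0.        ,   0.        ,   1.        ]]), 'eye': array([-0.40938959, -1.17824685,  0.77881829]), 'rotation': array([[ 0.77843909,  0.27274292, -0.56537057],
       [-0.62734819,  0.36903103, -0.68574802],
       [ 0.02160636,  0.88849727,  0.45837296]])}
large_slab [([0.422, -0.162, 0.02], 0.84)]
small_slab [([0.438, -0.002, 0.023], 0.53)]
wide_strip [([0.427, 0.301, 0.012], 0.58)]
narrow_strip [([0.425, -0.335, 0.014], 0.41)]
hexagon [([0.42, 0.156, 0.012], 0.6)]
slab_tray [([0.576, -0.01, 0.01], 0.72)]
strip_tray [([0.598, -0.25, 0.013], 0.91)]
hexagon_tray [([0.602, 0.23, 0.013], 0.82)]
pincers [([0.597, -0.444, 0.009], 0.8), ([0.42, 0.156, 0.014], 0.48)]
glass_cutter [([0.484, -0.448, 0.01], 0.4)]
```

View pics/top0.png

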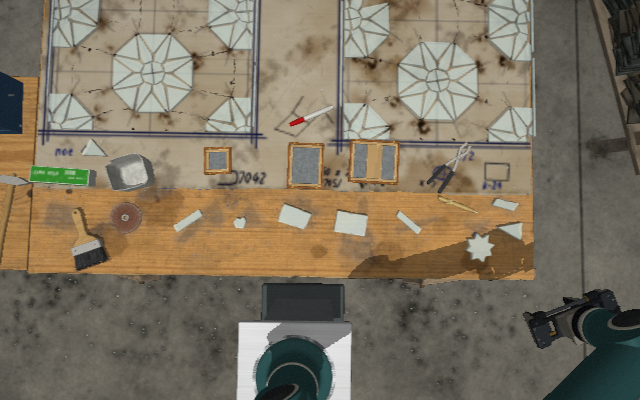

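```bash
cat > h.py <<'E'
from station import *
import cv2, numpy as np
def ortho(pic, cam, z, x0=.30,x1=.72,y0=-.52,y1=.40,s=1000, pose=None):
    """rectified picture of the plane at height z: row = (x1-x)*s, col = (y1-y)*s"""
    i=viewer.camera_info(cam); K=i['intrinsics']
    if pose is None: R,e=np.array(i['rotation']),np.array(i['eye'])
    else:
        T=np.eye(4);T[:3,:3],T[:3,3]=pose[1],pose[0]; T=T@i['T_tool_cam']; R,e=T[:3,:3],T[:3,3]
    W=np.array([[0,-1/s,x1],[-1/s,0,y1],[0,0,z],[0,0,1]])
    P=K@np.diag([1,-1,-1])@np.c_[R.T,-R.T@e]
    H=P@W
    return cv2.warpPerspective(pic,np.linalg.inv(H),(int((y1-y0)*s),int((x1-x0)*s)))
E
python3 - <<'E'
from h import *
p=cv2.imread('pics/top0.png')
cv2.imwrite('pics/o0.png',cv2.resize(ortho(p,'top',.012,s=860),None,fx=1,fy=1))
print(viewer.camera_info('wrist'))
E
```

```text
{'intrinsics': array([[281.62537008,   0.        , 316.67984401],
       [  0.        , 281.62537008, 200.09239219],
       [  0.        ,   0.        ,   1.        ]]), 'T_tool_cam': array([[-2.29608886e-04,  9.71305709e-01,  2.37834327e-01,
         6.72756482e-02],
       [ 9.99999591e-01,  4.30942506e-04, -7.94536796e-04,
         5.03946732e-04],
       [-8.74231047e-04,  2.37834048e-01, -9.71305411e-01,
        -1.69765912e-01],
       [ 0.00000000e+00,  0.00000000e+00,  0.00000000e+00,
         1.00000000e+00]])}
```

View pics/o0.png

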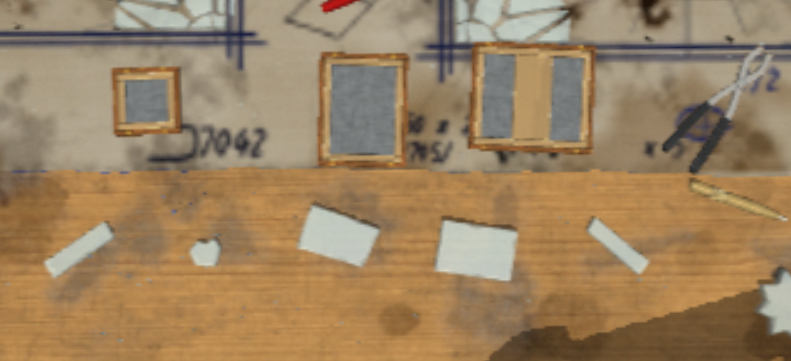

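The top view, rectified at 860 px/m, shows the pieces in one row: wide strip (80,249), hexagon (206,252), small slab (340,235), large slab (477,250) and narrow strip (618,245). The trays lie behind them at (147,101), (363,110) and (532,98). I'll refine these positions with three wrist views.

```bash
python3 - <<'E'
from h import *
D=np.array([[1,0,0],[0,-1,0],[0,0,-1.]])
for k,y in enumerate((-.27,-.03,.23)):
    env.reach([.46,y,.24],D)
    s=env.sense(); p,d=viewer.read_camera('wrist')
    np.savez(f'pics/w{k}.npz',p=p,d=d,e=s['ee_pos'],R=s['tcp_rot'])
    print(s['t'],s['ee_pos'],np.median(d),(d==0).mean())
    o=ortho(p[:,:,::-1].copy(),'wrist',.012,x0=.36,x1=.70,y0=y-.2,y1=y+.2,s=1500,pose=(s['ee_pos'],s['tcp_rot']))
    cv2.imwrite(f'pics/wo{k}.png',o)
E
```

```text
2.6 [ 0.4595672  -0.27119772  0.23996832] 0.377006 0.036953125
3.6 [ 0.46028854 -0.03162097  0.24000889] 0.37599197 0.0371015625
4.6667 [0.46077008 0.22802887 0.23969153] 0.3725825 0.03713671875
```

View pics/wo0.png

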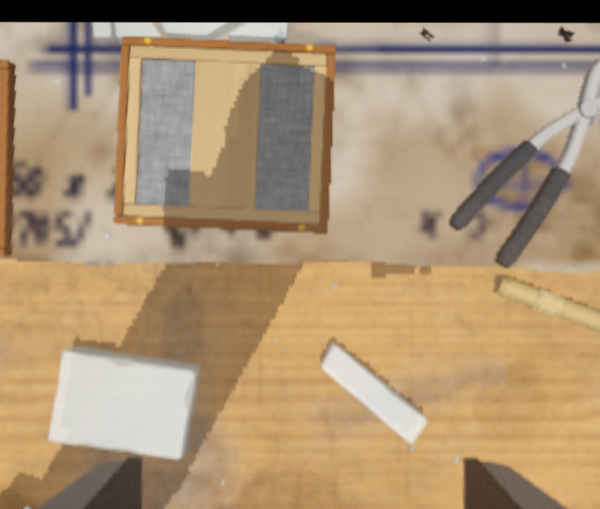

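View pics/wo2.png

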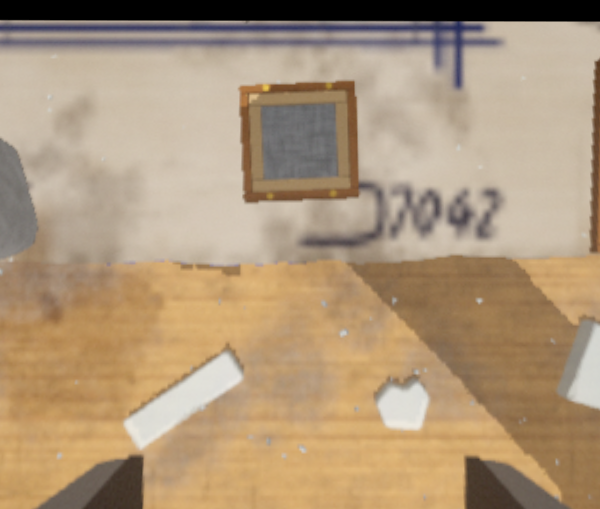

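Both wrist views are clear and show the trays slightly yawed. In wo0 the strip tray is at (225,134), the large slab at (124,403) and the narrow strip at (374,392). In wo2 the hexagon tray is at (299,141), the wide strip at (184,397) and the hexagon at (402,403). Next I'll fit rectangles.

```bash
cat >> h.py <<'E'
def cloud(d,pose):
    i=viewer.camera_info('wrist');K=i['intrinsics']
    T=np.eye(4);T[:3,:3],T[:3,3]=pose[1],pose[0]; T=T@i['T_tool_cam']
    v,u=np.mgrid[:d.shape[0],:d.shape[1]]
    P=np.stack([(u-K[0,2])/K[0,0]*d,-(v-K[1,2])/K[1,1]*d,-d],-1)
    return P@T[:3,:3].T+T[:3,3]
def rects(p,d,pose):
    X=cloud(d,pose); x,y,z=X[...,0],X[...,1],X[...,2]
    hsv=cv2.cvtColor(p,cv2.COLOR_RGB2HSV)
    ok=(d>0)&(z<.05)
    glass=ok&(x>.36)&(x<.52)&(hsv[...,1]<45)&(hsv[...,2]>120)&(z>.006)
    tray=ok&(x>.52)&(x<.70)&(z>.006)
    for nm,m in(('glass',glass),('tray',tray)):
        n,l,st,_=cv2.connectedComponentsWithStats(m.astype(np.uint8))
        for j in range(1,n):
            if st[j,4]<250: continue
            q=X[l==j]; zt=np.median(q[:,2]); t=q[abs(q[:,2]-np.percentile(q[:,2],80))<.005] if nm=='glass' else q
            (cx,cy),(w,h),a=cv2.minAreaRect((t[:,:2]*1000).astype(np.float32))
            if w>h: w,h,a=h,w,a-90
            # a+90: direction of long side, deg from world x
            print(nm,'c',round(cx,1),round(cy,1),'size',round(w,1),round(h,1),'long',round((a+180)%180-90,1),'z%.1f'%(zt*1000),len(t),'touch' if st[j,0]==0 or st[j,0]+st[j,2]==640 else '')
E
python3 - <<'E'
from h import *
for k in range(3):
    f=np.load(f'pics/w{k}.npz'); print(k); rects(f['p'],f['d'],(f['e'],f['R']))
f=np.load('pics/w2.npz');X=cloud(f['d'],(f['e'],f['R']));m=(X[...,0]<.55)&(X[...,0]>.46)
print('bench z',np.percentile(X[m][:,2],[5,50,95]))
E
```

```text
0
glass c 492.4 -594.3 size 23.5 71.0 long 77.2 z13.6 766 
glass c 447.5 5.5 size 53.2 84.3 long 71.6 z19.3 2085 
glass c 437.9 -318.0 size 19.3 82.2 long 50.4 z13.6 702 
glass c 431.7 -153.9 size 60.1 87.6 long 80.9 z21.5 2514 
glass c 430.5 160.1 size 30.5 33.7 long 85.9 z13.2 432 
glass c 429.3 -611.6 size 43.9 71.2 long 62.9 z19.4 842 
glass c 385.5 -520.3 size 50.4 75.9 long -90.0 z19.2 1140 
tray c 617.8 -210.0 size 140.0 162.7 long 87.5 z10.8 10182 
tray c 680.6 -601.9 size 12.7 112.9 long -89.2 z12.0 931 
tray c 600.5 -440.6 size 52.3 165.4 long -38.9 z12.7 2282 
tray c 595.8 -21.4 size 105.8 132.2 long -1.3 z10.4 5955 
1
glass c 446.7 6.8 size 53.0 83.0 long 69.5 z19.5 2031 
glass c 437.6 -317.4 size 19.8 82.5 long 50.2 z13.5 750 
glass c 431.7 -152.8 size 59.6 88.4 long 81.2 z21.5 2500 
glass c 433.2 306.9 size 22.4 84.7 long -55.3 z12.4 902 
glass c 429.3 160.8 size 30.0 34.0 long -87.2 z13.4 397 
glass c 379.0 -493.6 size 31.7 39.9 long 4.7 z18.0 414 touch
tray c 617.5 -209.8 size 141.0 164.1 long 88.0 z10.8 10397 
tray c 595.7 -21.4 size 104.2 132.1 long -1.3 z10.5 5634 
[... 157 characters left out ...]
long 70.3 z19.6 2046 
glass c 431.8 -152.4 size 59.3 90.1 long 81.4 z21.6 2537 
glass c 433.0 308.2 size 22.0 85.2 long -55.8 z12.5 858 
glass c 428.5 161.0 size 30.3 34.9 long -80.4 z13.5 386 
glass c 368.8 572.5 size 17.1 54.0 long 89.7 z23.5 255 
tray c 617.5 -169.1 size 66.4 146.7 long 6.2 z10.5 3600 touch
tray c 625.8 575.9 size 52.9 64.8 long 63.7 z19.5 1549 
tray c 595.5 -21.2 size 105.6 131.9 long -1.2 z10.3 6238 
tray c 605.9 230.9 size 78.1 78.2 long 2.2 z10.8 3001 
tray c 561.0 420.5 size 42.0 91.3 long -11.5 z32.2 894 
tray c 561.7 471.2 size 74.0 77.1 long -74.0 z14.3 4282 
tray c 549.7 602.0 size 46.3 49.5 long 86.4 z41.2 2228 touch
bench z [-0.00101928  0.3440033   0.40944019]
```

```bash
python3 - <<'E'
from h import *
ims=[]
for k in(1,2):
    f=np.load(f'pics/w{k}.npz')
    ims.append(ortho(f['p'][:,:,::-1].copy(),'wrist',.014,x0=.40,x1=.46,y0=.13,y1=.19,s=6000,pose=(f['e'],f['R'])))
cv2.imwrite('pics/hex.png',np.hstack(ims))
for k in(0,1):
    f=np.load(f'pics/w{k}.npz');X=cloud(f['d'],(f['e'],f['R']))
    h=cv2.cvtColor(f['p'],cv2.COLOR_RGB2HSV)
    m=(X[...,2]>.0075)&(X[...,2]<.02)&(h[...,1]>70)&(X[...,0]>.53)&(X[...,0]<.7)&(abs(X[...,1]+.215)<.09)
    m=cv2.morphologyEx(m.astype(np.uint8),cv2.MORPH_OPEN,np.ones((3,3)))>0
    print(cv2.minAreaRect((X[m][:,:2]*1000).astype(np.float32)))
E
```

```text
((610.4034423828125, -218.96934509277344), (144.18203735351562, 126.00336456298828), 87.48260498046875)
((610.250732421875, -219.09332275390625), (145.0352783203125, 126.02433776855469), 87.56464385986328)
```

View pics/hex.png

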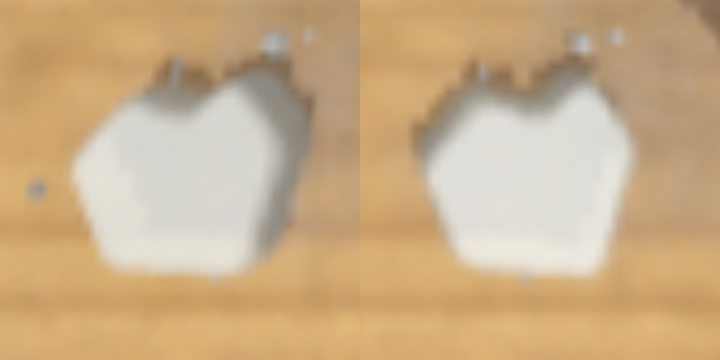

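The hexagon (crop centre 530,180) looks irregular and its flats aren't clear at this resolution, so I'll take one close look before gripping it. The other pieces and trays fit the given sizes well.

```bash
python3 - <<'E'
from h import *
D=np.array([[1,0,0],[0,-1,0],[0,0,-1.]])
env.reach([.41,.161,.06],D)
s=env.sense(); p,d=viewer.read_camera('wrist'); print(s['t'])
P=(s['ee_pos'],s['tcp_rot']); np.savez('pics/hexw.npz',p=p,d=d,e=P[0],R=P[1])
o=ortho(p[:,:,::-1].copy(),'wrist',.014,x0=.40,x1=.46,y0=.13,y1=.19,s=8000,pose=P)
cv2.imwrite('pics/hex2.png',o)
X=cloud(d,P); m=(X[...,2]>.010)&(X[...,2]<.02)&(abs(X[...,0]-.43)<.03)&(abs(X[...,1]-.16)<.03)
q=(X[m][:,:2]*1000).astype(np.float32); print(cv2.minAreaRect(q)); h=cv2.convexHull(q)[:,0]; 
for a in range(0,180,10):
    n=np.array([np.cos(np.radians(a)),np.sin(np.radians(a))]); t=h@n; print(a,round(float(np.ptp(t)),1),round(float(t.max()+t.min())/2,1),end='; ')
print(cv2.approxPolyDP(cv2.convexHull(q),2.0,True)[:,0].round(1).tolist())
E
```

```text
5.5333
((427.9870300292969, 161.04318237304688), (31.188678741455078, 35.29475021362305), 8.262611389160156)
0 31.6 429.2; 10 31.6 449.4; 20 33.3 457.2; 30 34.2 451.2; 40 34.6 431.2; 50 34.0 398.2; 60 34.0 353.9; 70 33.5 299.1; 80 34.0 234.2; 90 35.0 161.6; 100 35.3 84.2; 110 34.8 4.1; 120 35.3 -75.4; 130 35.9 -152.5; 140 36.4 -225.4; 150 36.4 -291.4; 160 35.6 -348.4; 170 33.9 -394.9; [[444.3999938964844, 150.60000610351562], [442.1000061035156, 170.89999389648438], [433.20001220703125, 178.1999969482422], [429.20001220703125, 179.10000610351562], [413.8999938964844, 170.5], [415.0, 149.5], [433.79998779296875, 144.10000610351562]]
```

View pics/hex2.png

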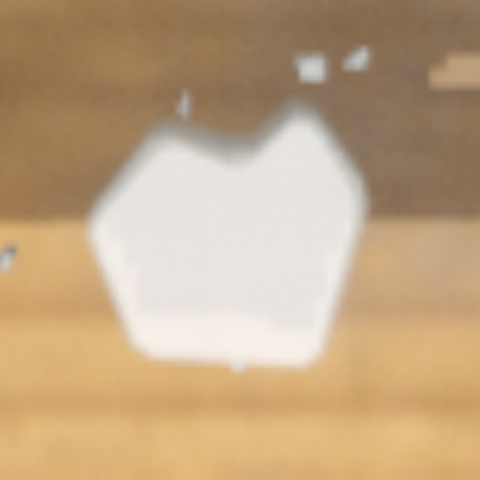

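The close view shows the hexagon (228,235) with a flat front edge from (140,357) to (315,362). Its chipped back edge has lobes at (165,130) and (300,105), so I'll grip it along world x. The grip width will tell me whether each pick worked.

```bash
cat >> h.py <<'E'
def Rz(deg):
    c,s=np.cos(np.radians(deg)),np.sin(np.radians(deg)); return np.array([[c,s,0],[s,-c,0],[0,0,-1.]])
def pick(x,y,th,z,wexp,squeeze=30):
    R=Rz(th); env.reach([x,y,.07],R)
    env.movel([x,y,z],rate=.08); effector.grasp(squeeze)
    s=env.sense(); w=s['gripper_width']; print('width',round(w*1000,1),'exp',wexp,'tcp',s['ee_pos'].round(4),'F',s['grasp_force'],'t',s['t'])
    if abs(w*1000-wexp)>4: raise SystemExit('bad width')
    env.movel([x,y,.09],rate=.12)
    print('lifted width',round(env.sense()['gripper_width']*1000,1))
def place(x,y,th,z):
    R=Rz(th); env.reach([x,y,.09],R)
    env.movel([x,y,z+.015],rate=.12); env.movel([x,y,z],rate=.03); env.pause(.2)
    s=env.sense(); print('place',s['ee_pos'].round(4),'Fz',s['wrist_force'].round(1),'w',s['gripper_width'])
    effector.release(); env.pause(.2); env.movel([x,y,.1],rate=.12); print('t',env.sense()['t'])
def tray(c,yaw,dx,dy):
    a=np.radians(yaw); return c[0]+dx*np.cos(a)-dy*np.sin(a), c[1]+dx*np.sin(a)+dy*np.cos(a)
E
python3 - <<'E'
from h import *
pick(.431,.160,93,.0065,33)
place(.606,.2295,93,.0135)
pick(.4378,-.3177,50.3,.0065,20)
x,y=tray((.6103,-.219),-2.5,0,-.042); place(x,y,-2.5,.0135)
s=env.sense(); p,d=viewer.read_camera('wrist'); cv2.imwrite('pics/a1.png',p[:,:,::-1])
p,d=viewer.read_camera('top'); cv2.imwrite('pics/a1t.png',cv2.resize(p[130:260,180:500,::-1],None,fx=2.5,fy=2.5))
E
```

```text
width 30.6 exp 33 tcp [0.4309 0.16   0.0065] F 29.95851377188511 t 8.7417
lifted width 30.9
place [0.6061 0.2296 0.0137] Fz [ 0.6  0.5 -0.3] w 0.03061656319658986
t 13.9417
width 18.4 exp 20 tcp [ 0.4378 -0.3177  0.0065] F 29.978620351394056 t 18.0417
lifted width 19.0
place [ 0.6086 -0.261   0.0137] Fz [ 0.4  0.2 -0.8] w 0.018726773729565282
t 23.5417
```

View pics/a1t.png

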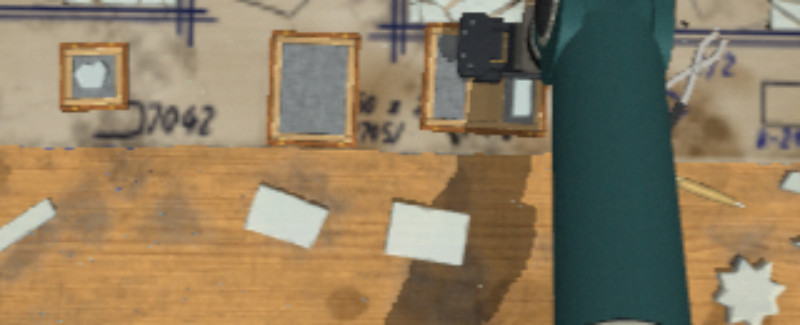

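The hexagon sits in its bay at (92,73), and the narrow strip lies in its lane at (522,98). On to the other pieces.

```bash
python3 - <<'E'
from h import *
pick(.4331,.3076,-55.5,.0065,25)
x,y=tray((.6103,-.219),-2.5,0,.041); place(x,y,-2.5,.0135)
pick(.4317,-.153,81.2,.006,63,40)
place(.5957,-.0213,-1.3,.0135)
# look before stacking
env.reach([.55,-.03,.2],Rz(-1.3))
s=env.sense(); p,d=viewer.read_camera('wrist'); P=(s['ee_pos'],s['tcp_rot']); rects(p,d,P)
X=cloud(d,P); h=cv2.cvtColor(p,cv2.COLOR_RGB2HSV)
m=(X[...,2]>.022)&(X[...,2]<.04)&(abs(X[...,0]-.596)<.07)&(abs(X[...,1]+.02)<.06); print(cv2.minAreaRect((X[m][:,:2]*1000).astype(np.float32)),np.median(X[m][:,2]))
cv2.imwrite('pics/b.png',ortho(p[:,:,::-1].copy(),'wrist',.02,x0=.38,x1=.70,y0=-.32,y1=.1,s=1500,pose=P))
E
```

```text
width 22.2 exp 25 tcp [0.4331 0.3076 0.0065] F 29.95224520615011 t 27.775
lifted width 21.7
place [ 0.6122 -0.1781  0.0137] Fz [ 0.3  0.7 -0.4] w 0.021812397593584092
t 34.1833
width 59.8 exp 63 tcp [ 0.4317 -0.153   0.0062] F 39.9991514487192 t 36.8917
lifted width 59.8
place [ 0.5959 -0.0213  0.0137] Fz [-0.2  0.  -1.7] w 0.059683501150544396
t 42.325
glass c 446.7 7.2 size 54.0 82.9 long 69.1 z19.3 2123 
tray c 687.9 -242.4 size 25.3 40.5 long 88.3 z12.1 510 
tray c 623.7 -210.6 size 153.6 163.9 long 88.4 z11.4 12961 
tray c 694.9 185.6 size 10.2 94.4 long -89.9 z11.9 723 
tray c 595.9 -21.5 size 104.2 130.2 long -1.3 z12.4 7912 
tray c 606.1 230.8 size 78.2 79.9 long -87.9 z11.1 3498 
tray c 582.5 -402.7 size 13.8 91.0 long -43.3 z13.1 880 touch
tray c 554.3 -424.5 size 14.5 73.7 long -32.6 z12.9 709 touch
((596.2861328125, -21.356609344482422), (59.97956466674805, 88.06986999511719), 88.56626892089844) 0.027698552850797892
```

View pics/b.png

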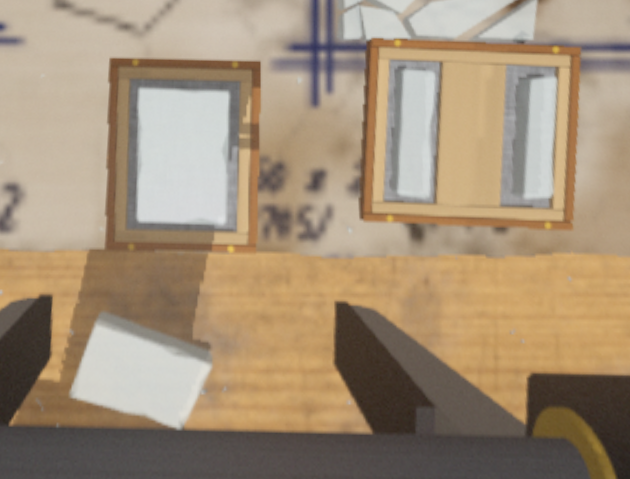

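The large slab is down and centred at (183,156), with its measured top at 27.7 mm. Both strips lie in their lanes, at (412,133) and (538,137). I'll stack the small slab next.

```bash
python3 - <<'E'
from h import *
pick(.4467,.0069,70,.0065,53,40)
place(.5962,-.0214,-1.4,.0352)
env.reach([.47,.02,.26],Rz(0))
s=env.sense(); p,d=viewer.read_camera('wrist'); P=(s['ee_pos'],s['tcp_rot'])
X=cloud(d,P); h=cv2.cvtColor(p,cv2.COLOR_RGB2HSV)
def fit(n,cx,cy,rx,ry,z0,z1):
    m=(X[...,2]>z0)&(X[...,2]<z1)&(abs(X[...,0]-cx)<rx)&(abs(X[...,1]-cy)<ry)&(h[...,1]<60)&(h[...,2]>120)
    q=X[m]; A=np.c_[q[:,:2],np.ones(len(q))]; c=np.linalg.lstsq(A,q[:,2],rcond=None)[0]
    print(n,cv2.minAreaRect((q[:,:2]*1000).astype(np.float32)),'z',np.median(q[:,2]),'slope',c[:2])
fit('small',.596,-.02,.07,.06,.04,.06); fit('hex',.606,.23,.03,.03,.014,.03)
fit('narrow',.6086,-.261,.055,.02,.014,.03); fit('wide',.612,-.178,.055,.02,.014,.03)
cv2.imwrite('pics/c.png',ortho(p[:,:,::-1].copy(),'wrist',.02,x0=.5,x1=.70,y0=-.32,y1=.3,s=1250,pose=P)); print(env.sense()['t'])
E
```

```text
width 51.5 exp 53 tcp [0.4468 0.0069 0.0066] F 39.89599553577136 t 45.55
lifted width 51.3
place [ 0.5963 -0.0214  0.0352] Fz [-0.1  0.4 -0.8] w 0.051165481850194455
t 50.2917
small ((596.6681518554688, -20.934860229492188), (53.37074279785156, 83.65538787841797), 88.2669906616211) z 0.04787254866840454 slope [ 0.00465557 -0.00559298]
hex ((606.956787109375, 231.03619384765625), (34.45897674560547, 31.54047966003418), 89.41578674316406) z 0.019660154635191607 slope [0.02431403 0.03619476]
narrow ((608.51123046875, -260.5975036621094), (21.28506088256836, 82.93777465820312), 87.43865966796875) z 0.019747899863385293 slope [-0.00209967 -0.10228641]
wide ((610.9623413085938, -177.53256225585938), (22.934513092041016, 86.32425689697266), 87.2317886352539) z 0.01884173740001227 slope [ 0.00207044 -0.04370715]
51.1833
```

View pics/c.png

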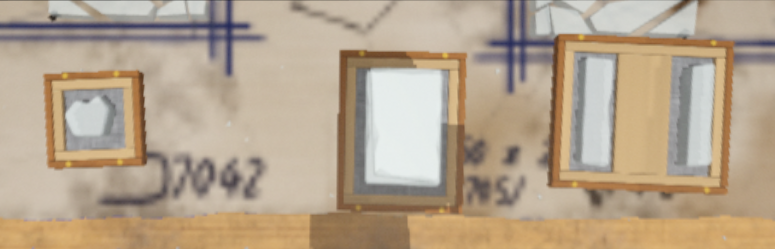

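```bash
python3 - <<'E'
from h import *
env.reach([.56,-.22,.22],Rz(0)); env.pause(.3)
s=env.sense(); p,d=viewer.read_camera('wrist'); P=(s['ee_pos'],s['tcp_rot']); X=cloud(d,P)
for n,cx,cy,r in(('narrow',.6086,-.2608,.006),('wide',.611,-.1778,.008)):
    m=(abs(X[...,0]-cx)<.036)&(abs(X[...,1]-cy)<r)&(X[...,2]>0)&(X[...,2]<.04); q=X[m]
    print(n,np.linalg.lstsq(np.c_[q[:,:2]-q[:,:2].mean(0),np.ones(len(q))],q[:,2],rcond=None)[0],np.percentile(q[:,2],[5,95]))
E
```

```text
narrow [0.00307536 0.01096615 0.01981038] [0.01853332 0.02112737]
wide [0.00217259 0.00613485 0.01886694] [0.01764534 0.02015433]
```

Both strips are flat, and the heights and centres of all five pieces match, so I'm handing in.

```bash
python3 -c "
from station import *
print(workorder.finish_job(), env.sense()['t'])"
```

```text
the job is handed in; nothing more can be done
the job is handed in; nothing more can be done
```

All five glass pieces are in their trays, with the small slab stacked centred on the large one, and the job is handed in; my last check showed every piece flat and centred within about 3 mm, at roughly 52 s on the robot's clock, but the hand-in returned no verdict.

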